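Load the full gas cartridge into the bench burner

ROBOT

A 7-joint arm with a two-finger parallel gripper is mounted at the origin on the work surface. World frame = base frame: x ahead of the robot, y to its left, z up, the work surface at z = 0. Lengths are in mm, angles in rad, forces in N, time in s.
With the tool pointing down it reaches from about 400 to 925 mm from the base axis. Payload 4.1 kg.
Tool frame: the origin (TCP) lies on the centre line of the jaws, within the pads' length; the fingertips stand 17 mm ahead of it and the grasp point (between the pads) lies 2 mm behind it (manip.tip_reach is the distance from the TCP to the fingertips, in mm); z points along the fingers, y is the line along which they close (so a half turn about z gives the same grasp; the last joint's range is limited). The gripper opens to 85 mm and grips with 20 to 120 N. Pads are 22 mm wide; open, the fingers measure 114 mm over their backs; the gripper's body (76 mm by 85 mm) begins 54 mm behind the grasp point. The pads swing forward as they close: fully open they stand 13 mm farther back than shut.
Start: joints at [1.202, 0.398, 0.045, 1.537, -0.019, 1.207, -0.051], TCP at [173.286, -626.509, 248.347] pointing down, gripper open.
Joint ranges: [-2.82, 2.82], [-0.49, 2.23], [-1.37, 1.46], [0, 2.46], [-1.36, 4.5], [0.23, 2], [-2.94, 2.94]. Speed limits (rad/s): [2.57, 2.57, 3.14, 3.14, 3.14, 3.14, 3.14].

INTERFACE

Orientations are given as a unit quaternion [w, x, y, z].
In Python, from cell import manip gives the robot as it stands.
- The arm moves only by the tool arm_command, never from a script. Its argument "rows" is a list of rows, each an object of numbers: "rx", "ry", "rz": the turn, a rotation vector about the tool's x, y, z in rad; "x", "y", "z": the shift along the tool's x, y, z in cm; "grip": the opening, from -1 (shut) to 1 (fully open). In form: [{"rx": .., "ry": .., "rz": .., "x": .., "y": .., "z": .., "grip": ..}, ...]. A call has 1 to 12 rows; each row is the pose to reach, as a shift and turn from the pose commanded when the call began, along the tool's axes at that moment; what a row does not reach only later rows make up. A row lasts 1/10 s, in which the tool goes at most 50 mm and 8.59 degrees, less where a joint would pass 70% of its speed; a pose out of reach is approached as far as the arm can. A call with a gripper value outside its range is refused whole. The fingers move at their own pace and stop on an object; "grip_force" is the grip in N (left out, the last holds). Time passes only in rows, so rows that repeat a pose let the fingers close. It gives the time, the measured TCP pose, the force, the opening and the grip force at its end, in the units of the state.
- manip.state(): the state, without advancing time (a new reading comes with each control period).
- manip.capture(name): name is "scene" or "top" or "wrist"; returns the picture (384x512x3 uint8, red, green, blue); there is no depth.
- manip.camera_params(name): a dict with "K" (3x3 intrinsics, pixels), "world_from_camera" (4x4, takes a point from camera to world coordinates); the wrist camera has in their place "mount" (4x4, takes a point from camera to tool coordinates, whose origin is the TCP and whose axes are the flange's). Camera axes: x right, y up, looking along -z (the intrinsics and any distortion apply to the point x, -y, -z); pixel columns grow to the right and rows downward; lengths in mm; the calibration is good to about 2 mm. A picture is of the moment at which its call begins: read the wrist's pose just before it. camera_params takes no time and is no camera call.
- manip.sign_off(): hands the job in; it is judged then, once.
Trained networks look in the newest picture that a camera, given by its name, has taken for a name from the list of things; names that differ only in an ending like _2 or _b are one class to them, and where a whole thing is asked for, a point or a joint stands for the part that bears it (a point fixed in the world has none). Each returns a list of dicts, best first, with "conf" (0 to 1); they miss things now and then, are a little off and sometimes report something else, mostly with a low value. They report only what shows in the picture. A call takes as long as a camera call. They do not tell look-alikes from the thing itself.
- manip.silhouettes(name, camera): "mask" (384x512 bool, what is visible of it) and "centre" ([column, row] in pixels, amid what is visible of it).
- manip.landmark_of(name, camera): "centre" ([column, row] in pixels: a listed point, or the origin of a listed thing).
The state is a dict: "time_s": time; "q": joint angles; "qvel": joint speeds; "joint_efforts": joint torques, N m; "eef_pos": TCP position; "tcp_rot": TCP orientation; "wrist_force": force on the tool from outside, world axes, zero at the start; "torque": the same for the moment, N m; "finger_gap": finger opening in mm; "grip_force": force on a finger pad.
Only numpy, scipy, OpenCV 4.12 (cv2) and the standard library are available. Lean on these libraries where they do the work, as an engineer would, in place of code of your own. Each camera call takes 0.05 s, during which the arm holds its last target. There are 200 camera calls.

TASK

Two gas cartridges that look alike lie in the rack; one is full, the other nearly spent. Lift each one clear of the rack in turn to feel which is the heavier, leaving the spent one in the rack, then lay the full one in the burner's bay (nozzle to the front, notch up, as it lies in the rack), let go of it and press the lock lever fully down so that the cartridge is home on the valve. Handle it gently, do not force the lever or ram the cartridge, and leave everything else on the bench where it is.

Things in the scene. Friction and masses are not known exactly. Their poses are not given: they have to be found in the camera images.
- cartridge_p: closed gas can lying down, white, 66 mm diameter, 186 long. Two alike: one full (0.3 kg or more), one nearly spent (under 0.2 kg). Origin: on its axis at mid-body. Own x along the axis: flat base at +80 mm, shoulder -75, 38 mm collar -90 to -94, end of 9 mm nozzle -106. Own z: to the black collar notch (up). In the rack the nozzle points to the robot. Grip across the diameter, from above
- cartridge_q: closed gas can lying down, white, 66 mm diameter, 186 long. Two alike: one full (0.3 kg or more), one nearly spent (under 0.2 kg). Origin: on its axis at mid-body. Own x along the axis: flat base at +80 mm, shoulder -75, 38 mm collar -90 to -94, end of 9 mm nozzle -106. Own z: to the black collar notch (up). In the rack the nozzle points to the robot. Grip across the diameter, from above
- rack: fixed plywood rack, board 150 x 236 x 12 mm, with two grooves of sloped wooden seats, each carrying one lying cartridge. Origin: centre of the board's underside on the bench; x along the grooves, y across, z up. A resting cartridge's axis is 49 mm above the bench; seats (x = -42, +52 mm) reach 29 mm high; a cartridge lowered up to 8 mm to one side centres itself
- groove_left (a point): rack: where the origin of a cartridge rests in the left groove (rack y = +62 mm, z = 49 mm), middle of its length; axes as the rack
- groove_right (a point): rack: the same for the right groove (rack y = -62 mm, z = 49 mm)
- stove: fixed cassette gas burner, grey, 270 mm deep (x), 250 wide (y). Origin: centre of its underside on the bench; -x is its front (knob, lever), facing the robot, y left, z up. Left of y = -4 mm: burner housing, 72 mm high, pan supports to 101. Right: open cartridge bay along x, outer wall at y = -124 mm only 30 mm high, front and rear panels 74 high
- bay_home (a point): burner: where a cartridge's origin lies when locked home: on the bay axis (burner x = -2, y = -70, z = 52 mm); axes as the burner. Saddles at burner x = -42 and +52 mm, 32 mm high, carry and centre it. Lever up, there are 14 mm of end play (12 at lever 0.06): the cartridge drops in with its origin 4 to 18 mm behind this point (+x), best 11 mm; it rests at this height
- push_face (a point): burner: centre of the front face of the push plate (20 mm disc), at the rear end of the bay on its axis; burner x = +96 mm with the lever up. The lever moves it 36 mm per rad to the front (-x): it slides the cartridge along the saddles by its base and presses the nozzle onto the valve, 18 mm in all
- lever_pad (a point): burner: centre of the top face of the lock lever's black pad (26 mm along x, 28 wide), its centre 43 mm in front of the front panel, near the burner's right corner (burner y = -105 mm). Turns with the lever: 68 mm above the bench when up, 38 when fully down. Press it down from above with shut fingers
- lock_lever (a joint): lock lever, rad: 0 = up (released), 0.5 = fully down (locked) on a rigid stop. Level pivot 60 mm behind the pad. Starts at 0 to 0.06. Stiff pivot (about 4 N at the pad): stays where left; with the valve's load 8 to 12 N at the pad near the end. More than 25 N forces it
- valve (a joint): spring-loaded valve in the governor at the front end of the bay (20 mm brass disc, face at burner x = -104 mm when free): how far the nozzle presses it in, m; 0 = free, about 0.004 with the cartridge locked home. Spring 1000 N/m with 2 N preload
- pan: small aluminium pan for warming setter's lac, 96 mm across, 26 mm high, black handle towards the burner's +y; it stands on the burner's pan supports, its bottom 101 mm above the bench. Origin: centre of its bottom. To be left alone
- stick_a: mushroom-shaped wooden setting stick standing on its flat head, 40 mm across, 73 mm high, behind the rack. Origin: centre of its underside. To be left alone
- stick_b: second setting stick, the same size, darker wood, also behind the rack. Origin: centre of its underside. To be left alone
- tweezers: steel tweezers 130 mm long, 8 mm high, lying in front of the rack; own x runs along them. Origin: middle, at the bench. To be left alone
- brush: brass brush with a wooden handle, 180 mm long, 22 mm high, lying in front of the burner's knob; own x runs along it. Origin: middle, at the bench. To be left alone
- soft_block: cork sanding block 60 x 45 x 30 mm lying to the right of the burner. Origin: centre of its underside. To be left alone
- bay_cover: the burner's lift-off bay cover, a grey sheet channel 240 x 60 x 23 mm, lying to the left of the burner; own x runs along it. Origin: centre of its underside. To be left alone
Not all that is in view belongs to the job. What is shaped like the cartridge_q but blue is not meant.

How it is judged:
By the outcome, as a careful person would: the job done as asked, in the order asked, and still so for the second after the job is handed in, with the robot touching nothing.
It also fails if it takes over 72 s, if anything falls off the work surface, if the arm or the gripper's body presses on something with over 40 N, if the wrist force passes 120 N, or if a joint passes its speed limit or range.

## Working session

There is one attempt and no reset: what is moved stays moved. The work goes in short steps, Python scripts to look and compute and a tool call to move; the robot and the scene stay as the last step left them, time stands still between calls to the robot, and variables do not carry over. Pictures are saved under pics/ and viewed, at most 10 in all, crops included, and the job is handed in when it is done.

Besides the shell and the picture viewer there is one more tool, called after ">>>" as name(argument=value, ...) on one line, values as JSON. arm_command: Moves the arm, as the interface text tells. Its arguments: {"type":"object","properties":{"rows":{"type":"array"},"grip_force":{"type":"number"}},"required":["rows"]}

```bash
ls; mkdir -p pics; cat > h.py <<'E'
import numpy as np, cv2
from cell import manip
from scipy.spatial.transform import Rotation as R
def rot(q): return R.from_quat([q[1],q[2],q[3],q[0]]).as_matrix()
def cam(n):
    p=manip.camera_params(n); K=np.array(p['K'])
    if 'mount' in p:
        s=manip.state(); T=np.eye(4); T[:3,:3]=rot(s['tcp_rot']); T[:3,3]=s['eef_pos']
        return K,T@np.array(p['mount']),p
    return K,np.array(p['world_from_camera']),p
def ray(c,px):
    K,T,_=c; d=np.linalg.inv(K)@[px[0],px[1],1]; d=T[:3,:3]@[d[0],-d[1],-d[2]]
    return T[:3,3],d/np.linalg.norm(d)
def atz(c,px,z):
    o,d=ray(c,px); return o+d*(z-o[2])/d[2]
def tri(rs):
    A=0;b=0
    for o,d in rs:
        P=np.eye(3)-np.outer(d,d);A=A+P;b=b+P@o
    return np.linalg.solve(A,b)
def proj(c,X):
    K,T,_=c; p=np.linalg.inv(T)@np.append(X,1); v=K@[p[0],-p[1],-p[2]]; return v[:2]/v[2]
def save(n,im): cv2.imwrite(f'pics/{n}.png',cv2.cvtColor(im,cv2.COLOR_RGB2BGR))
E
python3 - <<'E'
from h import *
print({k:np.round(v,3).tolist() if not isinstance(v,float) else v for k,v in manip.state().items()}, manip.tip_reach)
im=[]
for n in ['scene','top']:
    i=manip.capture(n); im.append(i); c=cam(n); print(n,c[2])
    for o in ['cartridge_p','rack','groove_left','groove_right','stove','bay_home','push_face','lever_pad','pan','stick_a','tweezers','brush','soft_block','bay_cover']:
        r=manip.landmark_of(o,n); print(o,[(np.round(x['centre'],1).tolist(),round(x['conf'],2)) for x in r[:4]])
save('s0',cv2.resize(im[0],(800,600)));save('t0',cv2.resize(im[1],(800,600)))
E
```

```text
pics
{'time_s': 0.0, 'q': [1.202, 0.399, 0.045, 1.538, -0.019, 1.207, -0.051], 'qvel': [-0.001, -0.0, -0.001, 0.002, -0.002, -0.0, -0.002], 'joint_efforts': [-0.0, -47.512, 1.364, -25.422, 0.011, 0.009, -0.0], 'eef_pos': [173.116, -625.915, 247.268], 'tcp_rot': [-0.001, 0.991, 0.135, -0.0], 'wrist_force': [-0.516, -0.079, -0.693], 'torque': [-0.06, -0.013, -0.024], 'grip_force': 0.0, 'finger_gap': 85.22548649949708} 17.0
scene {'K': array([[499.86259714,   0.        , 248.19355805],
       [  0.        , 499.86259714, 190.51151239],
       [  0.        ,   0.        ,   1.        ]]), 'world_from_camera': array([[ 2.27084522e-01, -7.33604119e-01,  6.40513557e-01,
         1.32355323e+03],
       [ 9.73874219e-01,  1.70197819e-01, -1.50338646e-01,
        -1.22242956e+02],
       [ 1.27503940e-03,  6.57919219e-01,  7.53087429e-01,
         1.03823301e+03],
       [ 0.00000000e+00,  0.00000000e+00,  0.00000000e+00,
         1.00000000e+00]])}
cartridge_p [([164.1, 240.1], 0.92), ([111.5, 247.4], 0.87), ([296.9, 129.2], 0.7), ([102.1, 156.6], 0.57)]
rack [([140.4, 253.2], 0.86)]
groove_
[... 1013 characters left out ...]
[([331.1, 169.6], 0.93), ([376.7, 286.7], 0.89), ([370.1, 168.6], 0.85), ([172.1, 282.0], 0.71)]
rack [([348.3, 174.2], 0.92)]
groove_left [([327.8, 170.2], 0.87), ([374.0, 167.9], 0.2)]
groove_right [([373.9, 169.3], 0.91), ([259.8, 147.5], 0.43)]
stove [([200.5, 155.3], 0.92)]
bay_home [([222.1, 151.2], 0.75)]
push_face [([228.2, 121.4], 0.46)]
lever_pad [([162.8, 225.0], 0.72), ([140.4, 169.6], 0.63), ([232.9, 213.3], 0.48)]
pan [([175.6, 146.7], 0.93)]
stick_a [([370.1, 123.2], 0.74), ([330.9, 118.9], 0.55)]
tweezers [([333.8, 220.6], 0.6), ([347.0, 174.9], 0.51)]
brush [([160.3, 222.5], 0.91)]
soft_block [([261.6, 146.6], 0.54), ([329.9, 167.3], 0.35)]
bay_cover [([139.9, 166.7], 0.96)]
```

View pics/s0.png

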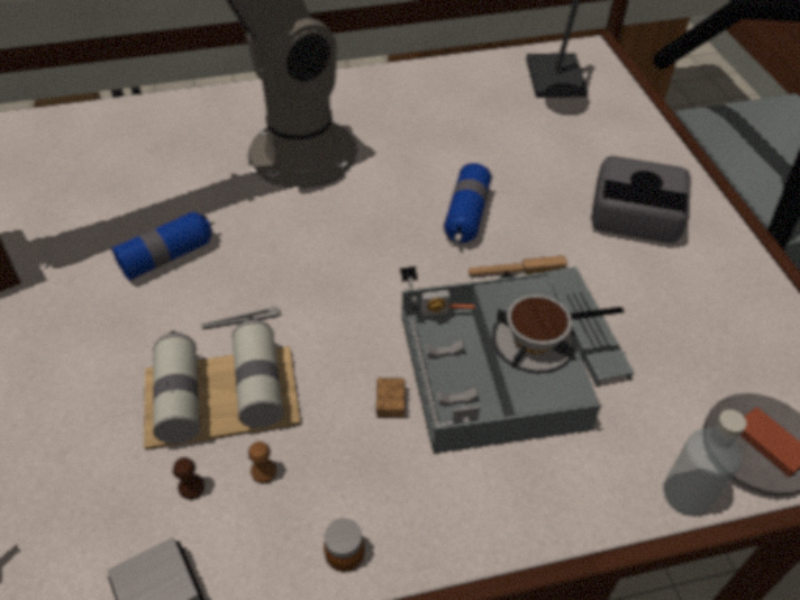

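View pics/t0.png

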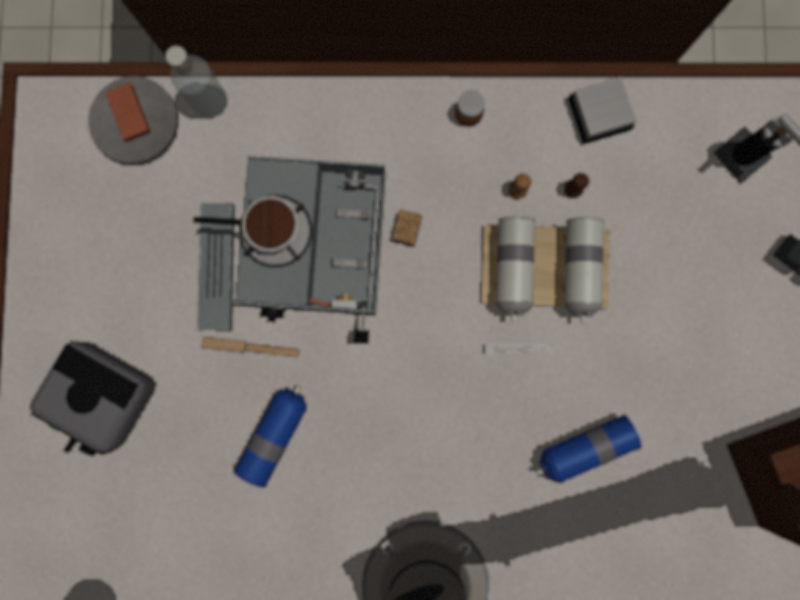

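```bash
python3 - <<'E'
from h import *
s=cam('scene');t=cam('top')
def T(n,a,b):
    ra,rb=ray(s,a),ray(t,b);X=tri([ra,rb]); print(n,X.round(1),'resid px',(proj(s,X)-a).round(1),(proj(t,X)-b).round(1))
T('cartL',[164.1,240.1],[331.1,169.6]);T('cartR',[111.5,247.4],[370.1,168.6])
T('rack',[140.4,253.2],[348.3,174.2]);T('grL',[159.9,236.7],[327.8,170.2])
T('stove',[312.6,237.7],[200.5,155.3]);T('bay',[284.8,228.5],[222.1,151.2]);T('push',[291.8,260.2],[228.2,121.4]);T('pad',[257.9,173.4],[232.9,213.3]);T('pan',[342.7,207.9],[175.6,146.7])
E
```

```text
cartL [ 581.5 -161.8   36.5] resid px [-1. -0.] [-0.8 -0.1]
cartR [ 582.9 -278.9   45.5] resid px [2.4 0. ] [2.  0.1]
rack [ 574.3 -223.   -10.2] resid px [0.3 0. ] [0.3 0. ]
grL [ 577.6 -160.7   45.2] resid px [ 3. -0.] [2.6 0.2]
stove [628.4 214.1  -7.5] resid px [ 1.2 -0.1] [1.  0.2]
bay [628.7 140.3  55.2] resid px [ 2.8 -0.3] [2.4 0.5]
push [717.1 128.3  49.6] resid px [ 1.2 -0.1] [1.  0.2]
pad [452.6 110.9  75.7] resid px [ 0.9 -0.1] [0.9 0.2]
pan [633.8 272.  103. ] resid px [-0.7  0.1] [-0.6 -0.2]
```

The two white cartridges in the rack, top px (331,170) and (370,169), are the candidates. The blue ones, top px (377,287) and (172,282), are look-alikes on the bench and not meant. I move above the rack to look closely.

>>> arm_command(rows=[{"x": 25,"y": -14,"z": -3,"rz": 0.13,"grip": 1},{"x": 50,"y": -28.5,"z": -6,"rz": 0.27,"grip": 1},{"x": 50,"y": -28.5,"z": -6,"rz": 0.27,"grip": 1},{"x": 50,"y": -28.5,"z": -6,"rz": 0.27,"grip": 1},{"x": 50,"y": -28.5,"z": -6,"rz": 0.27,"grip": 1},{"x": 50,"y": -28.5,"z": -6,"rz": 0.27,"grip": 1},{"x": 50,"y": -28.5,"z": -6,"rz": 0.27,"grip": 1},{"x": 50,"y": -28.5,"z": -6,"rz": 0.27,"grip": 1},{"x": 50,"y": -28.5,"z": -6,"rz": 0.27,"grip": 1},{"x": 50,"y": -28.5,"z": -6,"rz": 0.27,"grip": 1},{"x": 50,"y": -28.5,"z": -6,"rz": 0.27,"grip": 1},{"x": 50,"y": -28.5,"z": -6,"rz": 0.27,"grip": 1}])

```text
invalid input at $.rows[0]: expected keys rx, ry, rz, x, y, z, grip
```

>>> arm_command(rows=[{"x": 0},{"x": 0},{"x": 0}])

```text
invalid input at $.rows[0]: expected keys rx, ry, rz, x, y, z, grip
```

```bash
cat > look.py <<'E'
import sys,pickle
from h import *
n=sys.argv[1]
c=cam('wrist'); i=manip.capture('wrist'); save(n,cv2.resize(i,(800,600)))
s=manip.state(); print(s['time_s'],np.round(s['eef_pos'],1),np.round(s['tcp_rot'],4),'cam',c[1][:3,3].round(0),np.round(c[2]['mount'],2).tolist() if n=='w1' else '')
M={}
for o in sys.argv[2:]:
    r=manip.landmark_of(o,'wrist'); m=manip.silhouettes(o,'wrist') if o in('cartridge_p','lever_pad') else []
    z={'cartridge_p':49,'rack':0,'groove_left':49,'groove_right':49,'bay_home':52,'push_face':52,'lever_pad':68,'pan':101}.get(o,0)
    for x in r[:3]: print(o,np.round(x['centre'],1),round(x['conf'],2),'at z',z,atz(c,x['centre'],z).round(1))
    M[o]=m
pickle.dump((c[:2],s,i,M),open(n+'.pkl','wb'))
E
python3 look.py w1 cartridge_p rack groove_left groove_right
```

```text
1.55 [ 173.3 -626.5  248.3] [ 1.000e-04  9.909e-01  1.345e-01 -0.000e+00] cam [ 243. -607.  374.] [[0.0, 0.96, 0.28, 72.01], [1.0, -0.0, -0.0, -0.23], [0.0, 0.28, -0.96, -125.25], [0.0, 0.0, 0.0, 1.0]]
```

>>> arm_command(rows=[{"rx": 0,"ry": 0,"x": 26,"y": -14,"z": -3,"rz": 0.13,"grip": 1},{"rx": 0,"ry": 0,"x": 52,"y": -28.5,"z": -6,"rz": 0.27,"grip": 1},{"rx": 0,"ry": 0,"x": 52,"y": -28.5,"z": -6,"rz": 0.27,"grip": 1},{"rx": 0,"ry": 0,"x": 52,"y": -28.5,"z": -6,"rz": 0.27,"grip": 1},{"rx": 0,"ry": 0,"x": 52,"y": -28.5,"z": -6,"rz": 0.27,"grip": 1},{"rx": 0,"ry": 0,"x": 52,"y": -28.5,"z": -6,"rz": 0.27,"grip": 1},{"rx": 0,"ry": 0,"x": 52,"y": -28.5,"z": -6,"rz": 0.27,"grip": 1},{"rx": 0,"ry": 0,"x": 52,"y": -28.5,"z": -6,"rz": 0.27,"grip": 1},{"rx": 0,"ry": 0,"x": 52,"y": -28.5,"z": -6,"rz": 0.27,"grip": 1},{"rx": 0,"ry": 0,"x": 52,"y": -28.5,"z": -6,"rz": 0.27,"grip": 1},{"rx": 0,"ry": 0,"x": 52,"y": -28.5,"z": -6,"rz": 0.27,"grip": 1},{"rx": 0,"ry": 0,"x": 52,"y": -28.5,"z": -6,"rz": 0.27,"grip": 1}])

```text
time_s: 3.0
eef_pos: [600.0, -211.1, 308.8]
tcp_rot: [0.0, 1.0, 0.0, 0.0]
wrist_force: [-0.3, -0.6, -0.3]
finger_gap: 85.8
grip_force: 0.0
```

>>> arm_command(rows=[{"rx": 0,"ry": 0,"rz": 0,"x": 0,"y": 0,"z": 0,"grip": 1},{"rx": 0,"ry": 0,"rz": 0,"x": 0,"y": 0,"z": 0,"grip": 1},{"rx": 0,"ry": 0,"rz": 0,"x": 0,"y": 0,"z": 0,"grip": 1}])

```text
time_s: 3.3
eef_pos: [597.5, -214.9, 308.1]
tcp_rot: [0.001, 1.0, -0.001, -0.001]
wrist_force: [-0.5, -0.6, 0.3]
finger_gap: 85.6
grip_force: 0.0
```

```bash
python3 look.py w1 cartridge_p rack groove_left groove_right
```

```text
3.35 [ 597.3 -215.3  308.2] [ 6.0e-04  1.0e+00 -1.6e-03 -5.0e-04] cam [ 670. -214.  433.] [[0.0, 0.96, 0.28, 71.91], [1.0, -0.0, -0.0, -0.48], [0.0, 0.28, -0.96, -125.26], [0.0, 0.0, 0.0, 1.0]]
cartridge_p [305.7 167.1] 0.9 at z 49 [ 585.5 -281.    49. ]
cartridge_p [222.8 167.3] 0.7 at z 49 [ 585.4 -163.2   49. ]
cartridge_p [238.3 249.2] 0.21 at z 49 [ 455.5 -182.3   49. ]
rack [264.  160.7] 0.95 at z 0 [ 585.2 -222.7    0. ]
rack [231.3  58.3] 0.34 at z 0 [ 734.8 -175.1    0. ]
rack [222.  167.5] 0.15 at z 0 [ 574.3 -155.4    0. ]
groove_right [305.7 167.7] 0.26 at z 49 [ 584.6 -281.    49. ]
```

View pics/w1.png

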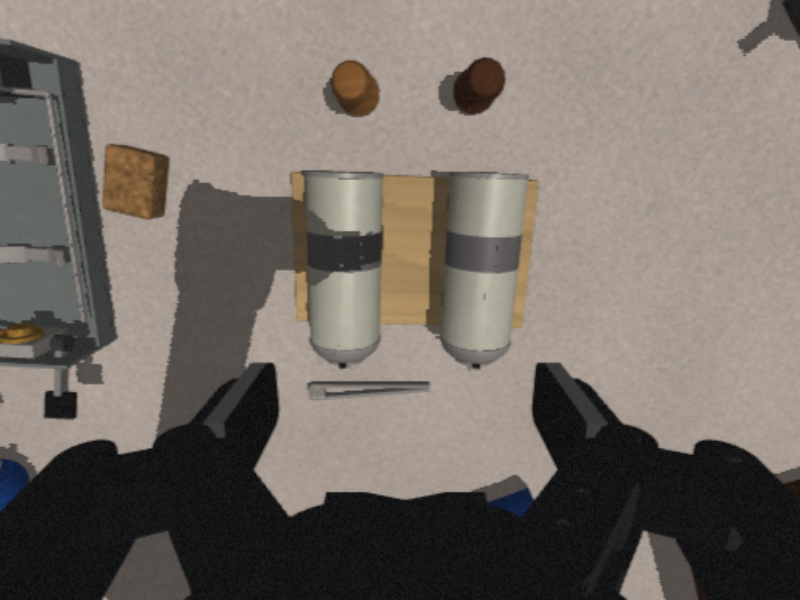

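Close view: the left cartridge is at (344,262) and the right one at (483,262), both white, in the rack, with nozzles and notches toward the robot. The tweezers lie in front at (368,388).

```bash
python3 - <<'E'
from h import *
import pickle
(K,T),s,i,M=pickle.load(open('w1.pkl','rb'));c=(K,T,0)
S,P=cam('scene'),cam('top')
for n,a,b,w in (('L',[164.1,240.1],[331.1,169.6],[222.8,167.3]),('R',[111.5,247.4],[370.1,168.6],[305.7,167.1])):
    X=tri([ray(S,a),ray(P,b),ray(c,w)]);print(n,X.round(1))
for m in M['cartridge_p'][:2]:
    k=m['mask']; rows=np.where(k.sum(1)>35)[0]; print('rows',rows[0],rows[-1],m['conf'])
    mid=[(k[r].nonzero()[0].mean(),r) for r in range(rows[0]+5,rows[-1]-12)]
    pts=np.array([atz(c,p,49) for p in mid]); f=np.polyfit(pts[:,0],pts[:,1],1); print('yaw',np.arctan(f[0]),'y@585',np.polyval(f,585))
    base=atz(c,[mid[0][0],rows[0]],80);print('base x(z80)',base.round(1))
for n,p in (('Lnotch',(342,366)),('Rnotch',(476,366)),('Lbase',(344,172)),('Rbase',(488,174))): print(n,atz(c,[p[0]*.64,p[1]*.64],68 if 'n' in n[1] else 82).round(1))
for n,p in (('rackTL',(291,173)),('rackTR',(538,182)),('BL',(297,322)),('BR',(521,327))): print(n,atz(c,[p[0]*.64,p[1]*.64],12).round(1))
print(atz(c,[x*.64 for x in(60,392)],68),atz(c,[x*.64 for x in(370,388)],4))
E
```

```text
L [ 581.9 -161.7   36.6]
R [ 583.6 -279.8   45.4]
rows 110 225 0.94
yaw -0.033477685334550686 y@585 -160.33615653145057
base x(z80) [ 664.3 -166.7   80. ]Traceback (most recent call last):
  File "<stdin>", line 8, in <module>
IndexError: index 0 is out of bounds for axis 0 with size 0
```

```bash
python3 - <<'E'
from h import *
import pickle
(K,T),s,i,M=pickle.load(open('w1.pkl','rb'));c=(K,T,0)
print([(m['conf'],m['mask'].sum(),m['centre']) for m in M['cartridge_p']])
for n,a,b in (('L',(344.5,195),(345,335)),('R',(487.5,195),(478,335))):
    A,B=[atz(c,[p[0]*.64,p[1]*.64],49) for p in(a,b)];print(n,A.round(1),B.round(1),'yaw',np.arctan2(*(A-B)[[1,0]]))
for n,p in (('Lnotch',(342,366)),('Rnotch',(476,366)),('Lbase',(344,172)),('Rbase',(488,174))): print(n,atz(c,[p[0]*.64,p[1]*.64],66 if 'n' in n else 82).round(1))
for n,p in (('rackTL',(291,173)),('rackTR',(538,182)),('BL',(297,322)),('BR',(521,327))): print(n,atz(c,[p[0]*.64,p[1]*.64],12).round(1))
print(atz(c,[x*.64 for x in(60,392)],68),atz(c,[x*.64 for x in(370,388)],4))
E
```

```text
[(0.94, np.int64(5601), [222.3, 167.6]), (0.79, np.int64(249), [329.5, 319.3]), (0.68, np.int64(417), [4.7, 304.8]), (0.63, np.int64(5763), [307.5, 166.9])]
L [ 644.4 -162.3   49. ] [ 513.5 -157.5   49. ] yaw -0.03692918619775806
R [ 644.2 -286.9   49. ] [ 513.3 -284.6   49. ] yaw -0.016881353178641995
Lnotch [ 489.4 -156.    66. ]
Rnotch [ 489.1 -281.1   66. ]
Lbase [ 664.2 -167.1   82. ]
Rbase [ 662.5 -280.2   82. ]
rackTL [ 662.3 -107.8   12. ]
rackTR [ 653.8 -341.    12. ]
BL [ 513.1 -102.8   12. ]
BR [ 507.1 -335.8   12. ]
[463.86924602 111.42209794  68.        ] [ 432.09622888 -176.00851584    4.        ]
```

>>> arm_command(rows=[{"rx": 0,"ry": 0,"rz": 0.035,"x": -0.8,"y": 3.5,"z": 3,"grip": 1},{"rx": 0,"ry": 0,"rz": 0.035,"x": -1.5,"y": 6.9,"z": 6,"grip": 1},{"rx": 0,"ry": 0,"rz": 0.035,"x": -1.5,"y": 6.9,"z": 10,"grip": 1},{"rx": 0,"ry": 0,"rz": 0.035,"x": -1.5,"y": 6.9,"z": 14,"grip": 1},{"rx": 0,"ry": 0,"rz": 0.035,"x": -1.5,"y": 6.9,"z": 17,"grip": 1},{"rx": 0,"ry": 0,"rz": 0.035,"x": -1.5,"y": 6.9,"z": 17,"grip": 1},{"rx": 0,"ry": 0,"rz": 0.035,"x": -1.5,"y": 6.9,"z": 17,"grip": 1}])

```text
time_s: 4.3
eef_pos: [583.6, -282.5, 138.8]
tcp_rot: [0.0, 1.0, -0.018, 0.0]
wrist_force: [1.0, -0.5, 1.3]
finger_gap: 85.6
grip_force: 0.0
```

```bash
python3 look.py w2 cartridge_p; python3 - <<'E'
from h import *
s=manip.state();print(s['wrist_force'])
E
```

```text
4.35 [ 584.7 -282.8  140.2] [ 6.000e-04  9.998e-01 -1.770e-02  1.400e-03] cam [ 655. -285.  264.] 
cartridge_p [114.5 200.5] 0.76 at z 49 [ 584.9 -163.    49. ]
cartridge_p [262.3 198.1] 0.66 at z 49 [ 582.7 -284.7   49. ]
cartridge_p [198.2 183.2] 0.26 at z 49 [ 597.2 -233.3   49. ]
[-0.12570933 -0.25129702  0.44870053]
```

View pics/w2.png

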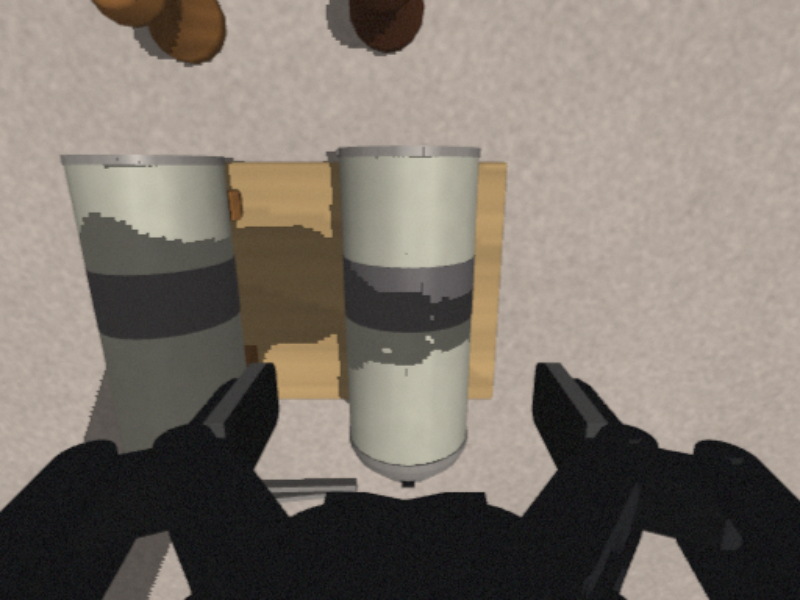

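Well centred on the right white cartridge, body at (408,300) and notch at (408,484). Lower and grip.

>>> arm_command(rows=[{"rx": 0,"ry": 0,"rz": 0,"x": -0.1,"y": 0.15,"z": 3,"grip": 1},{"rx": 0,"ry": 0,"rz": 0,"x": -0.1,"y": 0.15,"z": 6,"grip": 1},{"rx": 0,"ry": 0,"rz": 0,"x": -0.1,"y": 0.15,"z": 8,"grip": 1},{"rx": 0,"ry": 0,"rz": 0,"x": -0.1,"y": 0.15,"z": 9,"grip": 1},{"rx": 0,"ry": 0,"rz": 0,"x": -0.1,"y": 0.15,"z": 9,"grip": 1}])

```text
time_s: 4.95
eef_pos: [582.4, -283.6, 48.3]
tcp_rot: [-0.0, 1.0, -0.018, -0.0]
wrist_force: [0.1, -0.8, 0.4]
finger_gap: 85.9
grip_force: 0.0
```

>>> arm_command(grip_force=30, rows=[{"rx": 0,"ry": 0,"rz": 0,"x": 0,"y": 0,"z": 0,"grip": 0.3},{"rx": 0,"ry": 0,"rz": 0,"x": 0,"y": 0,"z": 0,"grip": -1},{"rx": 0,"ry": 0,"rz": 0,"x": 0,"y": 0,"z": 0,"grip": -1},{"rx": 0,"ry": 0,"rz": 0,"x": 0,"y": 0,"z": 0,"grip": -1},{"rx": 0,"ry": 0,"rz": 0,"x": 0,"y": 0,"z": 0,"grip": -1}])

```text
time_s: 5.45
eef_pos: [583.9, -284.2, 50.5]
tcp_rot: [0.001, 1.0, -0.018, 0.002]
wrist_force: [-1.4, 0.9, 5.7]
finger_gap: 64.9
grip_force: 33.6
```

>>> arm_command(rows=[{"rx": 0,"ry": 0,"rz": 0,"x": 0,"y": 0,"z": -0.7,"grip": -1},{"rx": 0,"ry": 0,"rz": 0,"x": 0,"y": 0,"z": -2,"grip": -1},{"rx": 0,"ry": 0,"rz": 0,"x": 0,"y": 0,"z": -4,"grip": -1},{"rx": 0,"ry": 0,"rz": 0,"x": 0,"y": 0,"z": -6,"grip": -1},{"rx": 0,"ry": 0,"rz": 0,"x": 0,"y": 0,"z": -6.5,"grip": -1},{"rx": 0,"ry": 0,"rz": 0,"x": 0,"y": 0,"z": -6.5,"grip": -1},{"rx": 0,"ry": 0,"rz": 0,"x": 0,"y": 0,"z": -6.5,"grip": -1},{"rx": 0,"ry": 0,"rz": 0,"x": 0,"y": 0,"z": -6.5,"grip": -1},{"rx": 0,"ry": 0,"rz": 0,"x": 0,"y": 0,"z": -6.5,"grip": -1},{"rx": 0,"ry": 0,"rz": 0,"x": 0,"y": 0,"z": -6.5,"grip": -1}])

```text
time_s: 6.45
eef_pos: [582.1, -283.5, 112.5]
tcp_rot: [-0.0, 1.0, -0.018, -0.001]
wrist_force: [0.1, -0.2, -1.5]
finger_gap: 64.9
grip_force: 33.8
```

```bash
cat > weigh.py <<'E'
from h import *
F=[]
for k in range(8):
    s=manip.state(); F.append(np.r_[s['wrist_force'],s['torque']]); manip.capture('scene')
F=np.array(F);print(F[:,2].round(2),F.mean(0).round(2),s['joint_efforts'],np.round(s['eef_pos'],1),s['finger_gap'],s['grip_force'],s['time_s'])
E
python3 weigh.py
```

```text
[-1.51 -1.8  -1.43 -1.31 -1.2  -1.51 -1.65 -1.9 ] [-0.11  0.01 -1.54  0.01  0.01 -0.01] [-1.04214309e-03 -5.15495753e+01 -9.46495011e-01 -2.28068751e+01
  1.16304765e-02  6.42537227e-03 -2.05550862e-05] [ 582.4 -283.7  113.3] 65.23012193306936 33.838359117507935 6.8
```

About 1.5 N, so the right one appears spent. I set it back and lift the left one.

>>> arm_command(rows=[{"rx": 0,"ry": 0,"rz": 0,"x": 0,"y": 0,"z": 2.5,"grip": -1},{"rx": 0,"ry": 0,"rz": 0,"x": 0,"y": 0,"z": 4.5,"grip": -1},{"rx": 0,"ry": 0,"rz": 0,"x": 0,"y": 0,"z": 5.8,"grip": -1},{"rx": 0,"ry": 0,"rz": 0,"x": 0,"y": 0,"z": 6.3,"grip": -1},{"rx": 0,"ry": 0,"rz": 0,"x": 0,"y": 0,"z": 6.5,"grip": -1},{"rx": 0,"ry": 0,"rz": 0,"x": 0,"y": 0,"z": 6.5,"grip": -1},{"rx": 0,"ry": 0,"rz": 0,"x": 0,"y": 0,"z": 6.5,"grip": 0.6},{"rx": 0,"ry": 0,"rz": 0,"x": 0,"y": 0,"z": 6.5,"grip": 1},{"rx": 0,"ry": 0,"rz": 0,"x": 0,"y": 0,"z": 6.5,"grip": 1},{"rx": 0,"ry": 0,"rz": 0,"x": 0,"y": 0,"z": 6.5,"grip": 1}])

```text
time_s: 7.85
eef_pos: [582.7, -283.7, 48.3]
tcp_rot: [0.0, 1.0, -0.018, 0.0]
wrist_force: [0.0, 1.0, -0.0]
finger_gap: 85.2
grip_force: 0.0
```

>>> arm_command(rows=[{"rx": 0,"ry": 0,"rz": 0,"x": 0,"y": 0,"z": -3,"grip": 1},{"rx": 0,"ry": 0,"rz": 0,"x": 0,"y": 0,"z": -7,"grip": 1},{"rx": 0,"ry": 0,"rz": 0,"x": 0,"y": -2,"z": -9.5,"grip": 1},{"rx": 0,"ry": 0,"rz": 0,"x": 0,"y": -6,"z": -9.5,"grip": 1},{"rx": 0,"ry": 0,"rz": 0,"x": -0.2,"y": -10,"z": -9.5,"grip": 1},{"rx": 0,"ry": 0,"rz": 0,"x": -0.2,"y": -12.3,"z": -9.5,"grip": 1},{"rx": 0,"ry": 0,"rz": 0,"x": -0.2,"y": -12.3,"z": -9.5,"grip": 1},{"rx": 0,"ry": 0,"rz": 0,"x": -0.2,"y": -12.3,"z": -9.5,"grip": 1},{"rx": 0,"ry": 0,"rz": 0,"x": -0.2,"y": -12.3,"z": -9.5,"grip": 1}])

```text
time_s: 8.75
eef_pos: [584.5, -162.7, 143.2]
tcp_rot: [0.001, 1.0, -0.019, -0.0]
wrist_force: [-0.4, 0.4, -0.0]
finger_gap: 85.1
grip_force: 0.0
```

```bash
python3 weigh.py; python3 look.py w3 cartridge_p; python3 - <<'E'
from h import *
import pickle
(K,T),s,i,M=pickle.load(open('w3.pkl','rb'));c=(K,T,0)
for m in M['cartridge_p']:
    k=m['mask']; print(m['conf'],k.sum(),np.round(m['centre']))
    if k.sum()<8000: continue
    rows=np.where(k.sum(1)>50)[0]
    pts=np.array([atz(c,(k[r].nonzero()[0].mean(),r),49) for r in rows[5:-15]]); f=np.polyfit(pts[:,0],pts[:,1],1); print('yaw',np.arctan(f[0]),'y@585',np.polyval(f,585))
E
```

```text
[-0.01 -0.04 -0.28 -0.56  0.27  0.34 -0.71  0.08] [ 0.11  0.21 -0.11  0.01 -0.   -0.01] [ 9.78348590e-02 -4.57804799e+01 -1.07093353e+00 -2.24795741e+01
  1.76551816e-02  1.50888052e-03  5.00826300e-04] [ 584.7 -161.2  143.2] 85.26359166418122 0.0 9.1
9.2 [ 584.7 -160.9  143.3] [ 1.000e-04  9.998e-01 -1.770e-02 -0.000e+00] cam [ 657. -163.  268.] 
cartridge_p [407.4 192.7] 0.82 at z 49 [ 582.8 -284.2   49. ]
cartridge_p [257.3 197.3] 0.7 at z 49 [ 583.1 -159.1   49. ]
0.87 16058 [416. 174.]
yaw -0.017562690385471008 y@585 -287.4412998036069
0.63 16285 [260. 194.]
yaw -0.03557384079922025 y@585 -159.972025083409
```

>>> arm_command(rows=[{"rx": 0,"ry": 0,"rz": 0,"x": -0.15,"y": 0,"z": 3,"grip": 1},{"rx": 0,"ry": 0,"rz": 0,"x": -0.15,"y": 0,"z": 6,"grip": 1},{"rx": 0,"ry": 0,"rz": 0,"x": -0.15,"y": 0,"z": 8.5,"grip": 1},{"rx": 0,"ry": 0,"rz": 0,"x": -0.15,"y": 0,"z": 9.4,"grip": 1},{"rx": 0,"ry": 0,"rz": 0,"x": -0.15,"y": 0,"z": 9.4,"grip": 1},{"rx": 0,"ry": 0,"rz": 0,"x": -0.15,"y": 0,"z": 9.4,"grip": 0.3},{"rx": 0,"ry": 0,"rz": 0,"x": -0.15,"y": 0,"z": 9.4,"grip": -1},{"rx": 0,"ry": 0,"rz": 0,"x": -0.15,"y": 0,"z": 9.4,"grip": -1},{"rx": 0,"ry": 0,"rz": 0,"x": -0.15,"y": 0,"z": 9.4,"grip": -1},{"rx": 0,"ry": 0,"rz": 0,"x": -0.15,"y": 0,"z": 9.4,"grip": -1}])

```text
time_s: 10.3
eef_pos: [584.7, -160.1, 51.2]
tcp_rot: [-0.0, 1.0, -0.018, 0.002]
wrist_force: [-0.7, 2.1, 6.5]
finger_gap: 64.8
grip_force: 34.5
```

>>> arm_command(rows=[{"rx": 0,"ry": 0,"rz": 0,"x": 0,"y": 0,"z": -0.7,"grip": -1},{"rx": 0,"ry": 0,"rz": 0,"x": 0,"y": 0,"z": -2,"grip": -1},{"rx": 0,"ry": 0,"rz": 0,"x": 0,"y": 0,"z": -4,"grip": -1},{"rx": 0,"ry": 0,"rz": 0,"x": 0,"y": 0,"z": -6,"grip": -1},{"rx": 0,"ry": 0,"rz": 0,"x": 0,"y": 0,"z": -6.5,"grip": -1},{"rx": 0,"ry": 0,"rz": 0,"x": 0,"y": 0,"z": -6.5,"grip": -1},{"rx": 0,"ry": 0,"rz": 0,"x": 0,"y": 0,"z": -6.5,"grip": -1},{"rx": 0,"ry": 0,"rz": 0,"x": 0,"y": 0,"z": -6.5,"grip": -1},{"rx": 0,"ry": 0,"rz": 0,"x": 0,"y": 0,"z": -6.5,"grip": -1}])

```text
time_s: 11.2
eef_pos: [582.5, -160.5, 113.2]
tcp_rot: [-0.0, 1.0, -0.018, -0.001]
wrist_force: [-0.0, -0.3, -3.5]
finger_gap: 65.2
grip_force: 34.6
```

```bash
python3 weigh.py
```

```text
[-3.47 -3.46 -3.87 -3.46 -2.29 -2.12 -2.42 -3.21] [ 0.16  0.06 -3.04  0.    0.    0.  ] [-8.45123341e-04 -4.83634830e+01 -1.25742573e+00 -2.27385271e+01
  1.11739649e-02  1.23312534e-02 -1.57566427e-05] [ 583.2 -160.6  114.2] 64.87073338081834 34.60634529590607 11.55
```

Left weighs about 3.0 N against 1.5 N: it is the full one. I carry it high and look at the bay from the side.

>>> arm_command(rows=[{"rx": 0,"ry": 0,"rz": 0,"x": 0,"y": 0,"z": -4,"grip": -1},{"rx": 0,"ry": 0,"rz": 0,"x": 0,"y": 0,"z": -8,"grip": -1},{"rx": 0,"ry": 0,"rz": 0,"x": 1,"y": -3,"z": -11,"grip": -1},{"rx": 0,"ry": 0,"rz": 0,"x": 2,"y": -7,"z": -14,"grip": -1},{"rx": 0,"ry": 0,"rz": 0,"x": 3,"y": -11,"z": -17,"grip": -1},{"rx": 0,"ry": 0,"rz": 0,"x": 3,"y": -14,"z": -19,"grip": -1},{"rx": 0,"ry": 0,"rz": 0,"x": 3,"y": -15.5,"z": -19,"grip": -1},{"rx": 0,"ry": 0,"rz": 0,"x": 3,"y": -16,"z": -19,"grip": -1},{"rx": 0,"ry": 0,"rz": 0,"x": 3,"y": -16,"z": -19,"grip": -1},{"rx": 0,"ry": 0,"rz": 0,"x": 3,"y": -16,"z": -19,"grip": -1}])

```text
time_s: 12.6
eef_pos: [617.9, -4.8, 302.3]
tcp_rot: [0.001, 1.0, -0.019, -0.002]
wrist_force: [0.2, -0.5, -2.9]
finger_gap: 64.8
grip_force: 36.6
```

```bash
python3 look.py w4 bay_home push_face lever_pad stove pan
```

```text
12.65 [618.1  -4.8 302.6] [ 9.000e-04  9.998e-01 -1.940e-02 -1.400e-03] cam [690.  -7. 427.] 
bay_home [150.3 158.3] 0.78 at z 52 [625.3 144.4  52. ]
push_face [147.5  80.6] 0.95 at z 52 [725. 133.  52.]
stove [117.  150.5] 0.61 at z 0 [630.5 215.1   0. ]
pan [ 25.8 156.4] 0.76 at z 101 [641.7 272.4 101. ]
pan [264.1 251.6] 0.56 at z 101 [503.7  -7.2 101. ]
pan [145.9  80.6] 0.48 at z 101 [720.5 116.5 101. ]
```

View pics/w4.png

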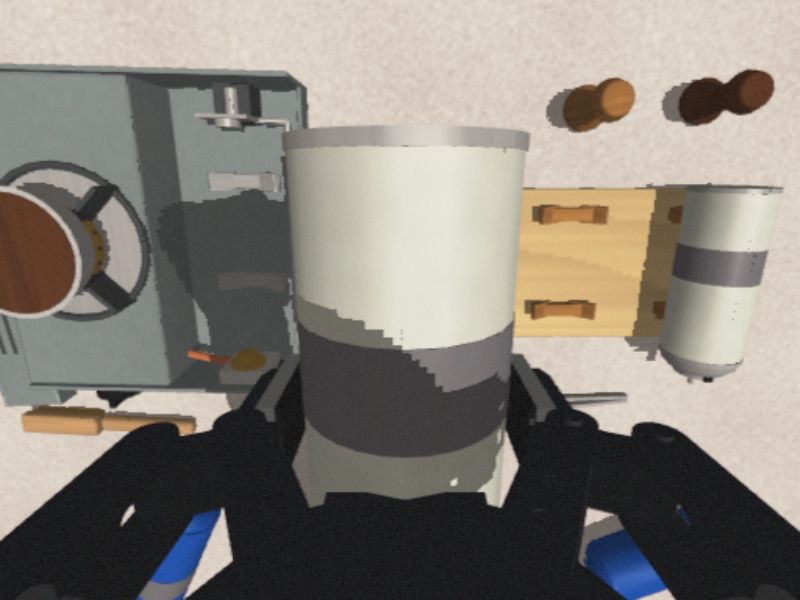

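The picture shows the held cartridge centred, with the bay at left: push plate (232,122), rear saddle (243,181), front saddle (253,282), valve (248,358). I work out the burner's pose from several features.

```bash
cat > fit.py <<'E'
from h import *
import pickle
from scipy.optimize import least_squares
def L(n):
    (K,T),s,i,M=pickle.load(open(n+'.pkl','rb'));return (K,T,0)
c=L('w4');c1=L('w1');S,P=cam('scene'),cam('top')
q=lambda x,y:[x*.64,y*.64]
for n,cc,a,b,z in (('w4 rear edge',c,(10,65),(285,72),74),('w4 housing',c,(130,80),(163,384),72),('top rear',P,(250,158),(383,167),74),('top right',P,(384,180),(376,305),30),('w4 saddles',c,(243,181),(253,282),26)):
    A,B=atz(cc,q(*a),z),atz(cc,q(*b),z);print(n,A.round(1),B.round(1),'dir',np.arctan2(*(A-B)[[1,0]]).round(3))
obs=[(c,(150.3,158.3),(-2,-70,52)),(c,(147.5,80.6),(96,-70,52)),(c,q(243,181),(52,-70,26)),(c,q(253,282),(-42,-70,26)),
(S,(284.8,228.5),(-2,-70,52)),(S,(291.8,260.2),(96,-70,52)),(P,(222.1,151.2),(-2,-70,52)),(P,(228.2,121.4),(96,-70,52)),
(P,(231,216),(-178,-105,68)),(S,(261,174.5),(-178,-105,68)),(c1,q(60,398),(-178,-105,68)),(c,(117,150.5),(0,0,0)),(P,(200.5,155.3),(0,0,0)),(S,(312.6,237.7),(0,0,0))]
def W(p,b): 
    C,s=np.cos(p[2]),np.sin(p[2]);return np.array([p[0]+C*b[0]-s*b[1],p[1]+s*b[0]+C*b[1],b[2]])
f=lambda p:np.concatenate([(proj(k,W(p,b))-u)*(3.3 if k is S or k is P else 1) *.7 for k,u,b in obs])
r=least_squares(f,[630,214,-.07],loss='soft_l1',x_scale=[1,1,.01]);p=r.x
if __name__=='__main__':
    print(p.round(3));
    for (k,u,b) in obs: print(b,(proj(k,W(p,b))-u).round(1))
    for b in((-2,-70,52),(9,-70,52),(96,-70,52),(-178,-105,68)):print(b,W(p,b).round(1))
E
python3 fit.py
```

```text
w4 rear edge [771.  280.8  74. ] [758.7  78.8  74. ] dir 1.51
w4 housing [758.  195.8  72. ] [505.3 220.8  72. ] dir -0.099
top rear [769.5 323.   74. ] [753.3  82.   74. ] dir 1.504
top right [741.3  81.6  30. ] [507.1  94.6  30. ] dir -0.055
w4 saddles [680.8 138.5  26. ] [586.6 142.4  26. ] dir -0.042
[ 6.32534e+02  2.09477e+02 -7.60000e-02]
(-2, -70, 52) [ 3.3 -0. ]
(96, -70, 52) [0.8 1.7]
(52, -70, 26) [2.2 1.2]
(-42, -70, 26) [-0.2  0.8]
(-2, -70, 52) [ 2.2 -0.6]
(96, -70, 52) [3.7 1. ]
(-2, -70, 52) [2.6 1.9]
(96, -70, 52) [-0.5 -2. ]
(-178, -105, 68) [ 0.2 -0.4]
(-178, -105, 68) [ 0.  -1.2]
(-178, -105, 68) [-2.1  6.2]
(0, 0, 0) [ 3.4 -1.4]
(0, 0, 0) [ 2.2 -1.6]
(0, 0, 0) [ 0.2 -0.2]
(-2, -70, 52) [625.2 139.8  52. ]
(9, -70, 52) [636.2 139.   52. ]
(96, -70, 52) [722.9 132.3  52. ]
(-178, -105, 68) [447.  118.4  68. ]
```

>>> arm_command(rows=[{"rx": 0,"ry": 0,"rz": 0.028,"x": -0.5,"y": -4,"z": 0,"grip": -1},{"rx": 0,"ry": 0,"rz": 0.028,"x": -1,"y": -9,"z": 0,"grip": -1},{"rx": 0,"ry": 0,"rz": 0.028,"x": -1,"y": -14,"z": 0,"grip": -1},{"rx": 0,"ry": 0,"rz": 0.028,"x": -1,"y": -19,"z": 0,"grip": -1},{"rx": 0,"ry": 0,"rz": 0.028,"x": -1,"y": -24,"z": 0,"grip": -1},{"rx": 0,"ry": 0,"rz": 0.028,"x": -1,"y": -28,"z": 0,"grip": -1},{"rx": 0,"ry": 0,"rz": 0.028,"x": -1,"y": -29,"z": 0,"grip": -1},{"rx": 0,"ry": 0,"rz": 0.028,"x": -1,"y": -29,"z": 0,"grip": -1},{"rx": 0,"ry": 0,"rz": 0.028,"x": -1,"y": -29,"z": 0,"grip": -1},{"rx": 0,"ry": 0,"rz": 0.028,"x": -1,"y": -29,"z": 0,"grip": -1}])

```text
time_s: 13.95
eef_pos: [620.1, 285.3, 304.3]
tcp_rot: [0.001, 0.999, -0.034, 0.0]
wrist_force: [-0.2, -0.4, -3.5]
finger_gap: 64.8
grip_force: 36.5
```

```bash
python3 look.py w5 bay_home push_face lever_pad stove
```

```text
14.0 [620.  285.5 304.4] [ 8.000e-04  9.994e-01 -3.350e-02  3.000e-04] cam [692. 281. 430.] 
bay_home [361.5 145.4] 0.66 at z 52 [631.  144.3  52. ]
push_face [371.7  69.7] 0.97 at z 52 [726.4 135.   52. ]
lever_pad [379.2 266. ] 0.89 at z 68 [451.6 117.1  68. ]
```

View pics/w5.png

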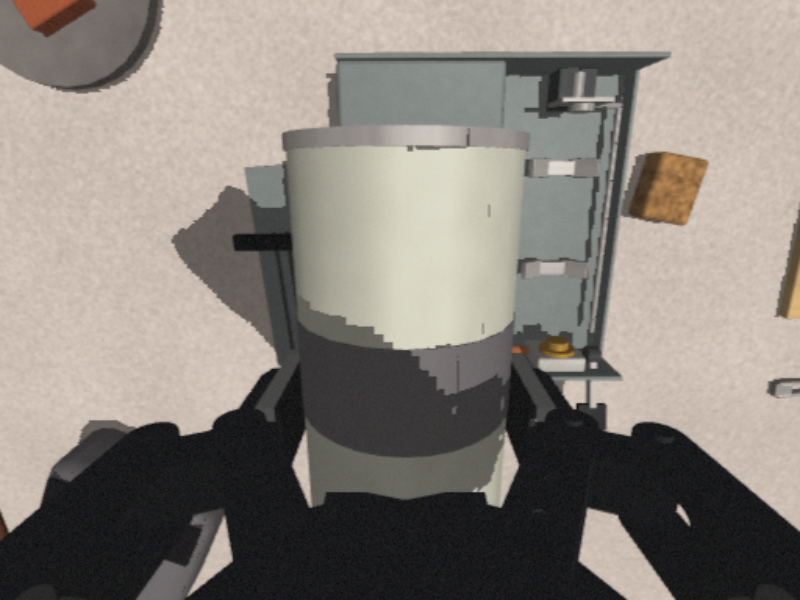

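From this side the saddles show at (564,168) and (554,268), the push plate at (578,104), and the rear panel edge is level in the image, so the burner's yaw is near -0.067.

```bash
python3 - <<'E'
from fit import *
c5=L('w5')
A,B=atz(c5,q(340,54),74),atz(c5,q(665,54),74);print('rear yaw',np.arctan2(*(A-B)[[1,0]])-np.pi/2)
X=[]
for n,a,b in (('home',(150.3,158.3),(361.5,145.4)),('push',(147.5,80.6),(371.7,69.7)),('sR',q(243,181),q(564,168)),('sF',q(252,282),q(554,268))):
    x=tri([ray(c,a),ray(c5,b)]);X.append(x);print(n,x.round(1),(proj(c,x)-a).round(1))
obs+=[(c5,(361.5,145.4),(-2,-70,52)),(c5,(371.7,69.7),(96,-70,52)),(c5,q(564,168),(52,-70,26)),(c5,q(554,268),(-42,-70,26)),(c5,(379.2,266),(-178,-105,68)),(c5,q(591,415),(-178,-105,68))]
p=least_squares(f,[630,214,-.067],loss='soft_l1',x_scale=[1,1,.01]).x;print(p.round(3))
y0=-.067
for b in((-2,-70,52),(9,-70,52),(96,-70,52),(52,-70,26),(-42,-70,26),(-178,-105,68)):print(b,W(p,b).round(1),'px5',(proj(c5,W(p,b))/.64).round(0))
g=lambda v:f([v[0],v[1],y0]);v=least_squares(g,[630,214],loss='soft_l1').x;print('fixed yaw',v.round(1));pp=[*v,y0]
for b in((-2,-70,52),(9,-70,52),(-178,-105,68)):print(b,W(pp,b).round(1))
E
```

```text
w4 rear edge [771.  280.8  74. ] [758.7  78.8  74. ] dir 1.51
w4 housing [758.  195.8  72. ] [505.3 220.8  72. ] dir -0.099
top rear [769.5 323.   74. ] [753.3  82.   74. ] dir 1.504
top right [741.3  81.6  30. ] [507.1  94.6  30. ] dir -0.055
w4 saddles [680.8 138.5  26. ] [586.6 142.4  26. ] dir -0.042
rear yaw -0.06570721851517303
home [628.2 144.2  52.2] [-0.2 -2. ]
push [726.  134.   49.5] [-0.1 -0.6]
sR [680.5 138.1  27.2] [0.  0.2]
sF [587.2 143.5  25.4] [-0.  -0.5]
[ 6.33293e+02  2.10284e+02 -7.00000e-02]
(-2, -70, 52) [626.4 140.6  52. ] px5 [569. 232.]
(9, -70, 52) [637.4 139.8  52. ] px5 [570. 219.]
(96, -70, 52) [724.2 133.8  52. ] px5 [582. 112.]
(52, -70, 26) [680.3 136.8  26. ] px5 [565. 168.]
(-42, -70, 26) [586.5 143.4  26. ] px5 [554. 270.]
(-178, -105, 68) [448.4 117.9  68. ] px5 [591. 419.]
fixed yaw [633.2 210.5]
(-2, -70, 52) [626.5 140.8  52. ]
(9, -70, 52) [637.5 140.   52. ]
(-178, -105, 68) [448.5 117.6  68. ]
```

>>> arm_command(rows=[{"rx": 0,"ry": 0,"rz": 0,"x": 1,"y": 4,"z": 0,"grip": -1},{"rx": 0,"ry": 0,"rz": 0,"x": 2,"y": 8.5,"z": 0,"grip": -1},{"rx": 0,"ry": 0,"rz": 0,"x": 2.7,"y": 12.5,"z": 1,"grip": -1},{"rx": 0,"ry": 0,"rz": 0,"x": 2.7,"y": 14.4,"z": 4,"grip": -1},{"rx": 0,"ry": 0,"rz": 0,"x": 2.7,"y": 14.4,"z": 8,"grip": -1},{"rx": 0,"ry": 0,"rz": 0,"x": 2.7,"y": 14.4,"z": 12,"grip": -1},{"rx": 0,"ry": 0,"rz": 0,"x": 2.7,"y": 14.4,"z": 15,"grip": -1},{"rx": 0,"ry": 0,"rz": 0,"x": 2.7,"y": 14.4,"z": 17,"grip": -1},{"rx": 0,"ry": 0,"rz": 0,"x": 2.7,"y": 14.4,"z": 17,"grip": -1},{"rx": 0,"ry": 0,"rz": 0,"x": 2.7,"y": 14.4,"z": 17,"grip": -1}])

```text
time_s: 15.25
eef_pos: [637.4, 143.0, 134.9]
tcp_rot: [-0.0, 0.999, -0.032, 0.0]
wrist_force: [1.0, 0.0, -2.3]
finger_gap: 64.6
grip_force: 36.4
```

```bash
python3 - <<'E'
from h import *
import json
s=manip.state();print(s['time_s'],np.round(s['eef_pos'],1),np.round(s['tcp_rot'],4),np.round(s['wrist_force'],1))
i=manip.capture('top');j=manip.capture('scene')
a=cv2.resize(i[90:240,150:300],(600,600),interpolation=cv2.INTER_CUBIC)
save('t2',a)
save('s2',cv2.resize(j[130:290,220:400],(675,600),interpolation=cv2.INTER_CUBIC))
E
```

```text
15.25 [637.4 143.  134.9] [-1.000e-04  9.995e-01 -3.160e-02  3.000e-04] [ 1.   0.  -2.3]
```

View pics/s2.png

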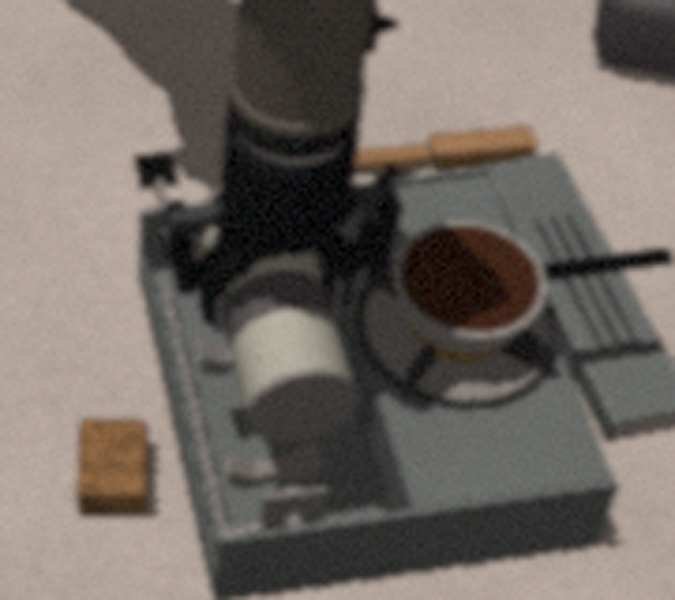

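>>> arm_command(rows=[{"rx": 0,"ry": 0,"rz": 0,"x": 0,"y": 0,"z": 1.5,"grip": -1},{"rx": 0,"ry": 0,"rz": 0,"x": 0,"y": 0,"z": 2,"grip": -1},{"rx": 0,"ry": 0,"rz": 0,"x": 0,"y": 0,"z": 2,"grip": -1},{"rx": 0,"ry": 0,"rz": 0,"x": 0,"y": 0,"z": 2,"grip": -1}])

```text
time_s: 15.75
eef_pos: [636.8, 143.0, 114.0]
tcp_rot: [0.0, 1.0, -0.032, -0.0]
wrist_force: [0.5, 0.7, -2.5]
finger_gap: 65.2
grip_force: 36.5
```

```bash
python3 - <<'E'
from h import *
s=manip.state();print(s['time_s'],np.round(s['eef_pos'],1),np.round(s['tcp_rot'],4),np.round(s['wrist_force'],1))
manip.capture('wrist');c=cam('wrist')
for r in manip.landmark_of('push_face','wrist')[:2]: print('push',r['centre'],r['conf'],atz(c,r['centre'],50).round(1))
manip.capture('scene');s=cam('scene')
for r in manip.landmark_of('cartridge_p','scene')[:4]: print(r['centre'],round(r['conf'],2),atz(s,r['centre'],112).round(1))
E
```

```text
15.75 [636.8 143.  114. ] [ 1.000e-04  9.995e-01 -3.160e-02 -2.000e-04] [ 0.5  0.7 -2.5]
push [261.2, 76.6] 0.8 [726.7 136.6  50. ]
[111.9, 245.6] 0.89 [ 626.5 -272.5  112. ]
[102.5, 158.2] 0.79 [ 341.  -281.9  112. ]
[292.8, 214.6] 0.78 [633.1 148.1 112. ]
```

>>> arm_command(rows=[{"rx": 0,"ry": 0,"rz": 0.003,"x": 0.1,"y": 0.15,"z": 1.5,"grip": -1},{"rx": 0,"ry": 0,"rz": 0.003,"x": 0.1,"y": 0.15,"z": 3,"grip": -1},{"rx": 0,"ry": 0,"rz": 0.003,"x": 0.1,"y": 0.15,"z": 4.2,"grip": -1},{"rx": 0,"ry": 0,"rz": 0.003,"x": 0.1,"y": 0.15,"z": 5.0,"grip": -1},{"rx": 0,"ry": 0,"rz": 0.003,"x": 0.1,"y": 0.15,"z": 5.4,"grip": -1},{"rx": 0,"ry": 0,"rz": 0.003,"x": 0.1,"y": 0.15,"z": 5.4,"grip": -1}])

```text
time_s: 16.55
eef_pos: [637.3, 141.4, 59.3]
tcp_rot: [0.0, 0.999, -0.033, -0.001]
wrist_force: [-0.2, -0.2, -4.0]
finger_gap: 65.1
grip_force: 36.6
```

```bash
python3 - <<'E'
from h import *
s=manip.state();print(s['time_s'],np.round(s['eef_pos'],1),np.round(s['tcp_rot'],4),np.round(s['wrist_force'],1),np.round(s['torque'],2))
E
```

```text
16.55 [637.3 141.4  59.3] [ 2.000e-04  9.995e-01 -3.300e-02 -7.000e-04] [-0.2 -0.2 -4. ] [-0.01 -0.01  0.03]
```

>>> arm_command(rows=[{"rx": 0,"ry": 0,"rz": 0,"x": 0,"y": 0,"z": 0.3,"grip": -1},{"rx": 0,"ry": 0,"rz": 0,"x": 0,"y": 0,"z": 0.55,"grip": -1},{"rx": 0,"ry": 0,"rz": 0,"x": 0,"y": 0,"z": 0.7,"grip": -1},{"rx": 0,"ry": 0,"rz": 0,"x": 0,"y": 0,"z": 0.7,"grip": -1}])

```text
time_s: 16.95
eef_pos: [638.6, 141.0, 54.6]
tcp_rot: [0.0, 0.999, -0.033, 0.001]
wrist_force: [-1.2, -1.8, 3.1]
finger_gap: 65.1
grip_force: 37.1
```

>>> arm_command(rows=[{"rx": 0,"ry": 0,"rz": 0,"x": 0,"y": 0,"z": 0,"grip": 0.65},{"rx": 0,"ry": 0,"rz": 0,"x": 0,"y": 0,"z": 0,"grip": 0.8},{"rx": 0,"ry": 0,"rz": 0,"x": 0,"y": 0,"z": 0,"grip": 0.8},{"rx": 0,"ry": 0,"rz": 0,"x": 0,"y": 0,"z": 0,"grip": 0.8}])

```text
time_s: 17.35
eef_pos: [637.8, 141.7, 53.3]
tcp_rot: [-0.0, 0.999, -0.033, 0.0]
wrist_force: [-0.0, -0.7, 0.6]
finger_gap: 76.9
grip_force: 0.0
```

>>> arm_command(rows=[{"rx": 0,"ry": 0,"rz": 0,"x": 0,"y": 0,"z": -2,"grip": 0.8},{"rx": 0,"ry": 0,"rz": 0,"x": 0,"y": 0,"z": -5,"grip": 0.8},{"rx": 0,"ry": 0,"rz": 0,"x": 0,"y": 0,"z": -9,"grip": 0.8},{"rx": 0,"ry": 0,"rz": 0,"x": 0,"y": 0,"z": -13,"grip": 0.8},{"rx": 0,"ry": 0,"rz": 0,"x": 0,"y": 2,"z": -16,"grip": 0.8},{"rx": 0,"ry": 0,"rz": 0,"x": -4,"y": 2.5,"z": -18,"grip": 0},{"rx": 0,"ry": 0,"rz": 0,"x": -8,"y": 2.5,"z": -18,"grip": -1},{"rx": 0,"ry": 0,"rz": 0,"x": -8,"y": 2.5,"z": -18,"grip": -1},{"rx": 0,"ry": 0,"rz": 0,"x": -8,"y": 2.5,"z": -18,"grip": -1},{"rx": 0,"ry": 0,"rz": 0,"x": -8,"y": 2.5,"z": -18,"grip": -1}])

```text
time_s: 18.35
eef_pos: [557.2, 121.7, 233.3]
tcp_rot: [-0.0, 0.999, -0.033, 0.0]
wrist_force: [-1.1, -0.0, 0.6]
finger_gap: 3.8
grip_force: 0.0
```

```bash
python3 look.py w6 cartridge_p push_face lever_pad bay_home
```

```text
18.4 [557.4 121.7 233.2] [-1.000e-04  9.994e-01 -3.330e-02  3.000e-04] cam [629. 117. 359.] 
cartridge_p [239.4 101.2] 0.62 at z 49 [635.3 138.2  49. ]
lever_pad [268.5 262.8] 0.68 at z 68 [449.2 118.   68. ]
```

View pics/w6.png

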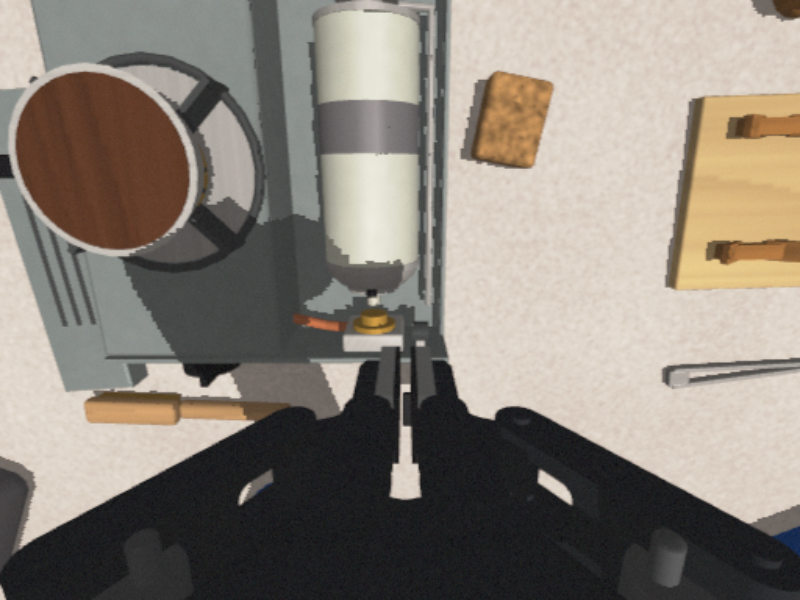

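The cartridge lies in the bay at (370,150), notch and nozzle toward the front at (372,298). The measured pad is at (449,118). Move over it with shut fingers.

>>> arm_command(rows=[{"rx": 0,"ry": 0,"rz": 0,"x": -4,"y": 0.5,"z": 0,"grip": -1},{"rx": 0,"ry": 0,"rz": 0,"x": -8,"y": 1.1,"z": 1,"grip": -1},{"rx": 0,"ry": 0,"rz": 0,"x": -10.8,"y": 1.1,"z": 4,"grip": -1},{"rx": 0,"ry": 0,"rz": 0,"x": -10.8,"y": 1.1,"z": 8,"grip": -1},{"rx": 0,"ry": 0,"rz": 0,"x": -10.8,"y": 1.1,"z": 11,"grip": -1},{"rx": 0,"ry": 0,"rz": 0,"x": -10.8,"y": 1.1,"z": 12.8,"grip": -1},{"rx": 0,"ry": 0,"rz": 0,"x": -10.8,"y": 1.1,"z": 13,"grip": -1},{"rx": 0,"ry": 0,"rz": 0,"x": -10.8,"y": 1.1,"z": 13,"grip": -1}])

```text
time_s: 19.5
eef_pos: [448.0, 118.1, 103.3]
tcp_rot: [-0.0, 0.999, -0.033, -0.0]
wrist_force: [0.3, -0.1, 0.1]
finger_gap: 0.1
grip_force: 0.0
```

```bash
python3 - <<'E'
from h import *
s=manip.state();print(s['time_s'],np.round(s['eef_pos'],1),np.round(s['tcp_rot'],4),np.round(s['wrist_force'],1),s['finger_gap'])
i=manip.capture('scene');save('s3',cv2.resize(i[120:270,200:350],(600,600),interpolation=cv2.INTER_CUBIC))
manip.capture('top')
for n in('scene','top'):
    c=cam(n)
    for r in manip.landmark_of('lever_pad',n)[:3]:print(n,r,atz(c,r['centre'],68).round(1))
E
```

```text
19.5 [448.  118.1 103.3] [-0.000e+00  9.995e-01 -3.300e-02 -2.000e-04] [ 0.3 -0.1  0.1] 0.07409853521601396
scene {'centre': [112.1, 246.5], 'conf': 0.69} [ 596.1 -279.3   68. ]
scene {'centre': [343.0, 208.4], 'conf': 0.67} [609.8 288.8  68. ]
scene {'centre': [259.6, 172.1], 'conf': 0.59} [441.8 115.8  68. ]
```

View pics/s3.png

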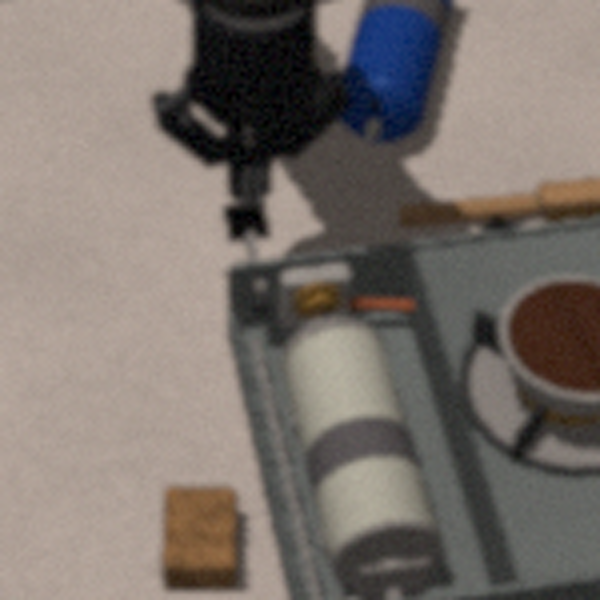

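Fingers are directly above the pad (245,215), cartridge in the bay. Press gently.

>>> arm_command(rows=[{"rx": 0,"ry": 0,"rz": 0,"x": 0,"y": 0,"z": 0.7,"grip": -1},{"rx": 0,"ry": 0,"rz": 0,"x": 0,"y": 0,"z": 1.2,"grip": -1},{"rx": 0,"ry": 0,"rz": 0,"x": 0,"y": 0,"z": 1.5,"grip": -1},{"rx": 0,"ry": 0,"rz": 0,"x": 0,"y": 0,"z": 1.8,"grip": -1},{"rx": 0,"ry": 0,"rz": 0,"x": 0,"y": 0,"z": 2.1,"grip": -1},{"rx": 0,"ry": 0,"rz": 0,"x": 0,"y": 0,"z": 2.4,"grip": -1},{"rx": 0,"ry": 0,"rz": 0,"x": 0,"y": 0,"z": 2.7,"grip": -1}])

```text
time_s: 20.4
eef_pos: [447.6, 118.0, 76.1]
tcp_rot: [0.0, 0.999, -0.033, -0.0]
wrist_force: [-1.6, 0.9, 2.8]
finger_gap: 0.2
grip_force: 1.7
```

>>> arm_command(rows=[{"rx": 0,"ry": 0,"rz": 0,"x": 0,"y": 0,"z": 0.2,"grip": -1},{"rx": 0,"ry": 0,"rz": 0,"x": 0,"y": 0,"z": 0.4,"grip": -1},{"rx": 0,"ry": 0,"rz": 0,"x": 0,"y": 0,"z": 0.6,"grip": -1},{"rx": 0,"ry": 0,"rz": 0,"x": 0,"y": 0,"z": 0.8,"grip": -1}])

```text
time_s: 20.8
eef_pos: [447.4, 118.0, 68.2]
tcp_rot: [0.0, 0.999, -0.033, -0.0]
wrist_force: [-3.9, 0.4, 5.8]
finger_gap: -0.0
grip_force: 3.5
```

>>> arm_command(rows=[{"rx": 0,"ry": 0,"rz": 0,"x": 0,"y": 0,"z": 0.2,"grip": -1},{"rx": 0,"ry": 0,"rz": 0,"x": 0,"y": 0,"z": 0.4,"grip": -1},{"rx": 0,"ry": 0,"rz": 0,"x": 0,"y": 0,"z": 0.6,"grip": -1},{"rx": 0,"ry": 0,"rz": 0,"x": 0,"y": 0,"z": 0.75,"grip": -1}])

```text
time_s: 21.2
eef_pos: [447.5, 118.0, 60.9]
tcp_rot: [0.0, 0.999, -0.033, -0.0]
wrist_force: [-3.9, 0.1, 7.8]
finger_gap: -0.4
grip_force: 4.3
```

>>> arm_command(rows=[{"rx": 0,"ry": 0,"rz": 0,"x": 0,"y": 0,"z": 0.1,"grip": -1},{"rx": 0,"ry": 0,"rz": 0,"x": 0,"y": 0,"z": 0.2,"grip": -1}])

```text
time_s: 21.4
eef_pos: [447.7, 118.0, 59.0]
tcp_rot: [0.0, 0.999, -0.033, -0.0]
wrist_force: [-3.3, -0.9, 9.1]
finger_gap: 0.0
grip_force: 4.5
```

>>> arm_command(rows=[{"rx": 0,"ry": 0,"rz": 0,"x": 0,"y": 0,"z": 0.1,"grip": -1},{"rx": 0,"ry": 0,"rz": 0,"x": 0,"y": 0,"z": 0.2,"grip": -1}])

```text
time_s: 21.6
eef_pos: [447.9, 118.0, 57.2]
tcp_rot: [0.0, 0.999, -0.033, 0.0]
wrist_force: [-4.1, -0.3, 11.4]
finger_gap: 0.2
grip_force: 5.8
```

>>> arm_command(rows=[{"rx": 0,"ry": 0,"rz": 0,"x": 0,"y": 0,"z": 0.1,"grip": -1},{"rx": 0,"ry": 0,"rz": 0,"x": 0,"y": 0,"z": 0.1,"grip": -1}])

```text
time_s: 21.8
eef_pos: [448.0, 118.0, 56.9]
tcp_rot: [0.0, 0.999, -0.033, 0.0]
wrist_force: [-6.0, -0.9, 15.6]
finger_gap: -0.2
grip_force: 7.6
```

>>> arm_command(rows=[{"rx": 0,"ry": 0,"rz": 0,"x": 0,"y": 0,"z": 0.05,"grip": -1},{"rx": 0,"ry": 0,"rz": 0,"x": 0,"y": 0,"z": 0.05,"grip": -1}])

```text
time_s: 22.0
eef_pos: [448.0, 118.1, 56.8]
tcp_rot: [0.0, 0.999, -0.033, 0.0]
wrist_force: [-7.3, -2.1, 18.8]
finger_gap: 0.2
grip_force: 9.4
```

Motion has stopped at 56.8 mm while the force climbs steeply to 19 N: this is the rigid stop. Raise straight up, back off and check.

>>> arm_command(rows=[{"rx": 0,"ry": 0,"rz": 0,"x": 0,"y": 0,"z": -0.5,"grip": -1},{"rx": 0,"ry": 0,"rz": 0,"x": 0,"y": 0,"z": -2,"grip": -1},{"rx": 0,"ry": 0,"rz": 0,"x": 0,"y": 0,"z": -6,"grip": -1},{"rx": 0,"ry": 0,"rz": 0,"x": 0,"y": 0,"z": -10,"grip": -1},{"rx": 0,"ry": 0,"rz": 0,"x": 0,"y": 0,"z": -14,"grip": -1},{"rx": 0,"ry": 0,"rz": 0,"x": 0,"y": 0,"z": -18,"grip": -1},{"rx": 0,"ry": 0,"rz": 0,"x": 2,"y": 5,"z": -19,"grip": -1},{"rx": 0,"ry": 0,"rz": 0,"x": 4,"y": 10,"z": -19,"grip": -1},{"rx": 0,"ry": 0,"rz": 0,"x": 6,"y": 14,"z": -19,"grip": -1},{"rx": 0,"ry": 0,"rz": 0,"x": 8,"y": 15,"z": -19,"grip": -1},{"rx": 0,"ry": 0,"rz": 0,"x": 8,"y": 15,"z": -19,"grip": -1},{"rx": 0,"ry": 0,"rz": 0,"x": 8,"y": 15,"z": -19,"grip": -1}])

```text
time_s: 23.2
eef_pos: [517.9, -37.0, 244.8]
tcp_rot: [-0.0, 0.999, -0.033, -0.0]
wrist_force: [-0.2, -0.2, -0.3]
finger_gap: 0.1
grip_force: 0.0
```

```bash
python3 look.py w7 cartridge_p push_face lever_pad; python3 - <<'E'
from h import *
a=cv2.imread('pics/w7.png');j=manip.capture('scene')
b=cv2.cvtColor(cv2.resize(j[120:270,200:350],(400,400),interpolation=cv2.INTER_CUBIC),cv2.COLOR_RGB2BGR)
cv2.imwrite('pics/f.png',np.hstack([cv2.resize(a[:,:400],(400,600)),cv2.copyMakeBorder(b,0,200,0,0,0)]))
manip.capture('top')
from fit import *
s=cam('scene');t=cam('top')
for n,k in(('scene',s),('top',t)):
    for o in('cartridge_p','pan','brush','tweezers','soft_block','stick_a','bay_cover'):print(n,o,[np.round(r['centre'],1).tolist() for r in manip.landmark_of(o,n)[:3]])
w=L('w7')
for th,z in((0,68),(.5,38)):print('pad px',th,(proj(w,W(p,(-178,-105,z)))/.64).round())
E
```

```text
23.25 [517.5 -36.2 244.9] [-2.000e-04  9.995e-01 -3.250e-02 -3.000e-04] cam [590. -41. 370.] 
cartridge_p [441.7 324.7] 0.95 at z 49 [ 275.4 -279.9   49. ]
cartridge_p [89.5 84.7] 0.67 at z 49 [623.9 142.3  49. ]
cartridge_p [478.   96.3] 0.64 at z 49 [ 583.7 -283.2   49. ]
push_face [477.1  97.6] 0.73 at z 52 [ 582.5 -280.2   52. ]
lever_pad [145.4 227.2] 0.64 at z 68 [460.  102.9  68. ]
w4 rear edge [771.  280.8  74. ] [758.7  78.8  74. ] dir 1.51
w4 housing [758.  195.8  72. ] [505.3 220.8  72. ] dir -0.099
top rear [769.5 323.   74. ] [753.3  82.   74. ] dir 1.504
top right [741.3  81.6  30. ] [507.1  94.6  30. ] dir -0.055
w4 saddles [680.8 138.5  26. ] [586.6 142.4  26. ] dir -0.042
scene cartridge_p [[112.2, 245.5], [288.3, 227.8], [297.5, 127.1]]
scene pan [[341.2, 208.5], [259.9, 179.1], [143.3, 252.6]]
scene brush [[327.1, 174.5], [165.7, 237.3], [121.6, 312.0]]
scene tweezers [[152.7, 208.0]]
scene soft_block [[253.2, 256.0]]
scene stick_a [[171.1, 304.5], [124.8, 309.7]]
scene bay_cover [[375.7, 208.1]]
top cartridge_p [[376.6, 286.7], [224.5, 151.4], [369.7, 167.1]]
top pan [[178.4, 148.0], [235.2, 218.4]]
top brush [[162.6, 221.9]]
top tweezers [[333.1, 223.6]]
top soft_block [[260.8, 146.0]]
top stick_a [[372.7, 168.3], [367.1, 124.1]]
top bay_cover [[371.1, 168.8], [142.0, 169.1]]
pad px 0 [210. 372.]
pad px 0.5 [226. 355.]
```

View pics/f.png

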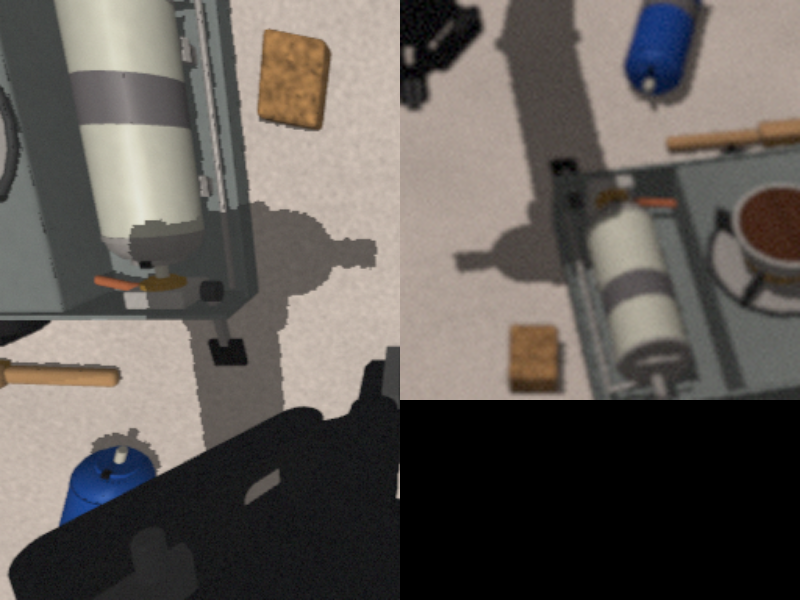

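The pad shows at (228,352), matching the predicted fully-down position (226,355). The nozzle sits on the brass valve at (160,283), and the spent cartridge and everything else are in place.

```bash
python3 -c "
from cell import manip
print(manip.sign_off())"
```

```text
the job is handed in; nothing more can be done
None
```

The job is handed in: the full cartridge (left groove, about 3.0 N against 1.5 N) lies locked home on the burner's valve with the lever pressed to its stop at about 19 N, and the spent one is back in the right groove.

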